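Put the weighing tools away to dry

ROBOT

A 6-joint arm with a two-finger parallel gripper is mounted at the origin on the work surface. World frame = base frame: x ahead of the robot, y to its left, z up, the work surface at z = 0. Lengths are in m, angles in rad, forces in N, time in s.
With the tool pointing down it reaches from about 0.35 to 0.875 m from the base axis. Payload 4.2 kg.
Tool frame: the origin (TCP) lies between the finger pads; the fingertips stand 11 mm ahead of it and the grasp point (between the pads) lies 8 mm behind it; z points along the fingers, y is the direction in which the jaws open and shut (so a half turn about z gives the same grasp; the last joint's range is limited). The gripper opens to 85 mm and grips with 20 to 120 N. Pads are 22 mm wide; open, the fingers measure 114 mm over their backs; the gripper's body (76 mm by 85 mm) begins 54 mm behind the grasp point. The pads swing forward as they close: fully open they stand 13 mm farther back than shut.
Start: joints at [-0.897, 0.385, 0.008, 0, -1.194, -0.259], TCP at [0.252, -0.572, 0.242] pointing down, gripper open.
Joint ranges: [-3.14, 3.14], [-1.21, 2.06], [-1.07, 1.41], [-3.16, 2.05], [-2.99, -0.16], [-3.1, 3.1]. Speed limits (rad/s): [2.79, 2.79, 3.14, 3.14, 3.14, 3.14].

INTERFACE

Orientations are given as a unit quaternion [x, y, z, w].
In Python, from rig import bot gives the robot as it stands. The module is installed in compiled form; this text tells all that it offers.
- The arm moves only by the tool servo_tool, never from a script. Its argument "deltas" is text: rows parted by semicolons, each of 7 numbers parted by spaces: the opening, from 0 (shut) to 1 (fully open), then the shift along the tool's x, y, z in mm, then the turn, a rotation vector about the tool's x, y, z in rad. A call has 1 to 20 rows; each row shifts and turns the commanded pose from where the row before left it, along the tool's axes as they then stand; what a row does not reach is not made up. A row lasts 1/10 s, in which the tool goes at most 50 mm and 8.59 degrees, less where a joint would pass 70% of its speed; a pose out of reach is approached as far as the arm can. A call is refused whole if a number of a shift passes 50 or a number of a turn 0.15, either way. A call with a gripper value outside its range is refused whole. The fingers move at their own pace and stop on an object; "force" is the grip in N (left out, the last holds). Time passes only in rows, so rows that do not move let the fingers close. It gives the time, the measured TCP pose, the force and the opening at its end, in the units of the state.
- bot.state(): the state, without advancing time (a new reading comes with each control period).
- bot.get_image(name): name is "side" or "top" or "wrist"; returns a dict with "image" (384x512x3 uint8, blue, green, red), "depth" (384x512 float32, m along the optical axis (not along the pixel's ray), 0 where there is no reading), "vfov" (degrees; the focal length in pixels is half the picture's height over the tangent of half this angle, whatever the lens; pixels are square), "cx", "cy" (the principal point, pixels), "world_from_camera" (4x4, takes a point from camera to world coordinates). Camera axes: x right, y down, z forward; pixel columns grow to the right and rows downward; lengths in m; the calibration is good to about 2 mm. A picture is of the moment at which its call begins.
- bot.finish_job(): hands the job in, once; it reports no verdict.
The state is a dict: "time": time; "joint_pos": joint angles; "joint_velocities": joint speeds; "joint_efforts": joint torques, N m; "tool_pos": TCP position; "tool_rot": TCP orientation; "ft_force": force on the tool from outside, world axes, zero at the start; "wrist_torque": the same for the moment, N m; "gripper_width": opening from 0.0 (shut) to 1.0 (fully open).
Only numpy, scipy, OpenCV 4.12 (cv2) and the standard library are available. Lean on these libraries where they do the work, as an engineer would, in place of code of your own. Each camera call takes 0.05 s, during which the arm holds its last target. There are 200 camera calls.

TASK

Put the washed tools away to dry: lay the two loose spatulas flat in the white enamel tray beside the one already there, in line with the tray and with their blades pointing the same way as its blade, and hang the crucible tongs by one of their finger rings on the free peg of the drying rack. Set the spatulas down rather than dropping them, keep none on top of another, and do not knock the spatula in the tray or the glassware and small things on the bench.

Things in the scene. Friction and masses are not known exactly. Their poses are not given: they have to be found in the camera images.
- spatula_a: Loose palette spatula flat on the bench: brown wooden handle 14 mm wide, 11 mm high, steel ferrule, thin steel blade 16 mm wide, 3 mm thick, round end; 170 mm long, about 45 g. Origin: mid-length, on the underside; +x along it towards the blade, z up. Handle and ferrule: x = -85 to +17 mm, blade from there to +85 mm. It balances within 15 mm of the origin; grip it across the handle there.
- spatula_a_tip (a point): Tip of spatula_a's blade.
- spatula_a_end (a point): End of spatula_a's handle.
- spatula_b: Loose palette spatula flat on the bench: brown wooden handle 14 mm wide, 11 mm high, steel ferrule, thin steel blade 16 mm wide, 3 mm thick, round end; 170 mm long, about 45 g. Origin: mid-length, on the underside; +x along it towards the blade, z up. Handle and ferrule: x = -85 to +17 mm, blade from there to +85 mm. It balances within 15 mm of the origin; grip it across the handle there.
- spatula_b_tip (a point): Tip of spatula_b's blade.
- spatula_b_end (a point): End of spatula_b's handle.
- spatula_laid: The third, equal spatula, already lying in the tray along one of its long sides (same frame: origin mid-length on its underside, +x towards its blade). It shows which way the blades go and stays there.
- tray: Fixed white enamel tray, open on top, 246 x 196 mm outside (252 x 206 mm over its rim), 19 mm high, walls and floor 3 mm thick. Origin: centre of its underside; x along its length, +x is the end to which the blade of the spatula already there points; z up. That spatula lies about 55 mm to the -y side of the tray's lengthwise centre line; the rest of the floor is free.
- tongs: Steel crucible tongs flat on the bench, closed, one rigid piece, 230 mm long, 9 mm thick, about 130 g. Origin on the underside; +x runs along them to the two finger rings, side by side at that end, -x to the bowed jaws (tips at x = -110 mm); z is normal to their flat side, up as they lie. Each ring is 26 mm wide inside and 40 mm outside.
- tongs_grip (a point): Point between the two parallel shanks near the balance point of the tongs (x = 25 mm, 4.5 mm above the underside); here they are 17 mm wide across y and 8 mm high, straight for 30 mm either way along x.
- ring_left (a point): Centre of the tongs' finger ring on their +y side (x = 100 mm, y = +20.5 mm from the tongs' origin).
- ring_right (a point): Centre of the tongs' finger ring on their -y side (x = 100 mm, y = -20.5 mm).
- peg: Free peg of the fixed drying rack, at the row's end nearest mid-bench: round, white, 10 mm thick, 90 mm long, sloping 45 degrees up from the upper rail towards the robot. Origin: its root on the rail's axis, 250 mm above the bench; +z from root to tip; y level, along the rail. Rails 12 mm thick, lower one 140 mm below; upright 50 mm off at +y; next peg 120 mm off at -y carries a 64 mm wide flask.
- peg_tip (a point): Rounded tip of the free peg.
- stopper: Black rubber stopper, 25 mm wide, 24 mm high, standing on the bench between the two loose spatulas. Leave alone. Origin under its centre.
- beaker: Small glass beaker, 52 mm wide, 68 mm high. Leave alone. Origin under its centre.
- weigh_boat: White plastic weighing boat, 66 mm square, 18 mm high. Leave alone.
- petri_dish: Closed petri dish, 94 mm wide, 18 mm high. Leave alone.
- vial: Small amber vial with a white cap, 26 mm wide, 50 mm high. Leave alone. Origin under its centre.
- flask: Amber conical flask, 80 mm wide at the foot, 133 mm high. Leave alone. Origin under its centre.
Mind the look-alikes: they are no part of the job. Several things look just like the tongs: the one meant starts farthest to the robot's right.

How it is judged:
At the end, for the whole second after the job is handed in: Both spatulas rest on the tray floor (tilt < 0.06 rad), wholly inside, within 0.17 rad of its length, blade tip and handle end 30 mm or more past its middle, blades as the laid one; tongs hang still, ring centre within 18 mm (x, y) of the peg axis, at most 80 mm along it, rings up within 0.6 rad (z of spatula_a in the frame of tray between 0 and 0.006 m and angle between each of spatula_a, spatula_b's own z axis and vertical below 0.06 rad and angle between the x axis of each of spatula_a, spatula_b and the x axis of tray, either way round below 0.17 rad and x of spatula_a_tip in the frame of tray between 0.03 and 0.124 m and x of spatula_a_end in the frame of tray between -0.124 and -0.03 m and y of spatula_a in the frame of tray between -0.095 and 0.095 m and linear speed of each of spatula_a, spatula_b below 0.02 m/s and z of spatula_b in the frame of tray between 0 and 0.006 m and x of spatula_b_tip in the frame of tray between 0.03 and 0.124 m and x of spatula_b_end in the frame of tray between -0.124 and -0.03 m and y of spatula_b in the frame of tray between -0.095 and 0.095 m and ((x of ring_left in the frame of peg between -0.018 and 0.018 m and y of ring_left in the frame of peg between -0.018 and 0.018 m and z of ring_left in the frame of peg between -0.005 and 0.08 m) or (x of ring_right in the frame of peg between -0.018 and 0.018 m and y of ring_right in the frame of peg between -0.018 and 0.018 m and z of ring_right in the frame of peg between -0.005 and 0.08 m)) and angle between tongs's own x axis and vertical below 0.6 rad and contact force between tongs and peg above 0.2 N and linear speed of tongs below 0.03 m/s and angular speed of tongs below 0.3 rad/s); the robot touches nothing.
It fails at once if the spatula already in the tray is pushed (moved more than 12 mm) (distance of spatula_laid from where it was at the start of the episode above 0.012 m).
It fails at once if the beaker, petri dish, vial or amber flask is knocked (moved more than 15 mm) (distance of any of beaker, petri_dish, vial, flask from where it was at the start of the episode above 0.015 m).
It fails at once if the rubber stopper or the weighing boat is knocked (moved more than 15 mm) (distance of any of stopper, weigh_boat from where it was at the start of the episode above 0.015 m).
It fails at once if a loose spatula is dropped: out of the fingers while more than 30 mm above the bench ((height (world z) of spatula_a above 0.03 m and contact force between spatula_a and the fingers below 0.02 N) or (height (world z) of spatula_b above 0.03 m and contact force between spatula_b and the fingers below 0.02 N)).
It also fails if it takes over 72 s, if anything falls off the work surface, if the arm or the gripper's body presses on something with over 40 N, if the wrist force passes 120 N, or if a joint passes its speed limit or range.

## Working session

There is one attempt and no reset: what is moved stays moved. The work goes in short steps, Python scripts to look and compute and a tool call to move; the robot and the scene stay as the last step left them, time stands still between calls to the robot, and variables do not carry over. Pictures are saved under pics/ and viewed, about 8 in all and at most 12, crops included, and the job is handed in when it is done.

Besides the shell and the picture viewer there is one more tool, called after "Request:" as a command line: name --argument value ..., lists and objects as JSON in quotes. servo_tool: Moves the arm, as the interface text tells. Its arguments: {"type":"object","properties":{"deltas":{"type":"string"},"force":{"type":"number"}},"required":["deltas"]}

```bash
mkdir -p pics; cat > h.py <<'E'
import numpy as np, cv2, pickle
from rig import bot
def grab(n):
    d=bot.get_image(n); pickle.dump(d,open(f'{n}.pkl','wb')); return d
def load(n): return pickle.load(open(f'{n}.pkl','rb'))
def f(d): return d['image'].shape[0]/2/np.tan(np.radians(d['vfov'])/2)
def ray(d,u,v):
    M=np.array(d['world_from_camera']); r=M[:3,:3]@np.array([(u-d['cx'])/f(d),(v-d['cy'])/f(d),1]); return M[:3,3],r
def onz(d,u,v,z):
    o,r=ray(d,u,v); return o+r*(z-o[2])/r[2]
def dep(d,u,v):
    o,r=ray(d,u,v); return o+r*d['depth'][int(round(v)),int(round(u))]
def proj(d,p):
    M=np.linalg.inv(np.array(d['world_from_camera'])); c=M[:3,:3]@np.array(p)+M[:3,3]
    return d['cx']+f(d)*c[0]/c[2], d['cy']+f(d)*c[1]/c[2]
E
python3 - <<'E'
from h import *
for n in('top','side'):
    d=grab(n); cv2.imwrite(f'pics/{n}0.png',cv2.resize(d['image'],(800,600),interpolation=cv2.INTER_CUBIC)); print(n,d['vfov'],d['cx'],d['cy'],np.round(d['world_from_camera'],3).tolist())
print(bot.state())
E
```

```text
top 53.09287690605768 259.50719267652397 189.07003184481752 [[-0.063, -0.974, 0.217, 0.217], [-0.998, 0.061, -0.015, -0.001], [0.001, -0.218, -0.976, 1.482], [0.0, 0.0, 0.0, 1.0]]
side 52.93630183274492 258.0608309456714 192.44298675933288 [[-0.954, -0.18, 0.241, 0.233], [-0.301, 0.597, -0.744, 0.827], [-0.01, -0.782, -0.623, 0.906], [0.0, 0.0, 0.0, 1.0]]
{'time': 0.1, 'joint_pos': array([-8.97400727e-01,  3.85499985e-01,  6.77885288e-03, -4.38522433e-04,
       -1.19399266e+00, -2.58614011e-01]), 'joint_velocities': array([-0.00064354, -0.00186333,  0.00385662,  0.00149808,  0.00165737,
        0.00082753]), 'joint_efforts': array([-2.00279988e-03, -3.93318987e+01,  1.88928384e+01,  4.19802994e+00,
       -2.57133062e-03, -3.40428166e-07]), 'tool_pos': array([ 0.25169939, -0.57154189,  0.24132456]), 'tool_rot': array([-2.05828070e-01,  9.78587679e-01,  9.48077754e-04, -2.48709059e-04]), 'ft_force': array([-0.31689844, -0.07258212,  0.83406744]), 'wrist_torque': array([-0.00032177, -0.00977837, -0.04273862]), 'gripper_width': 0.9993024000164397}
```

View pics/top0.png

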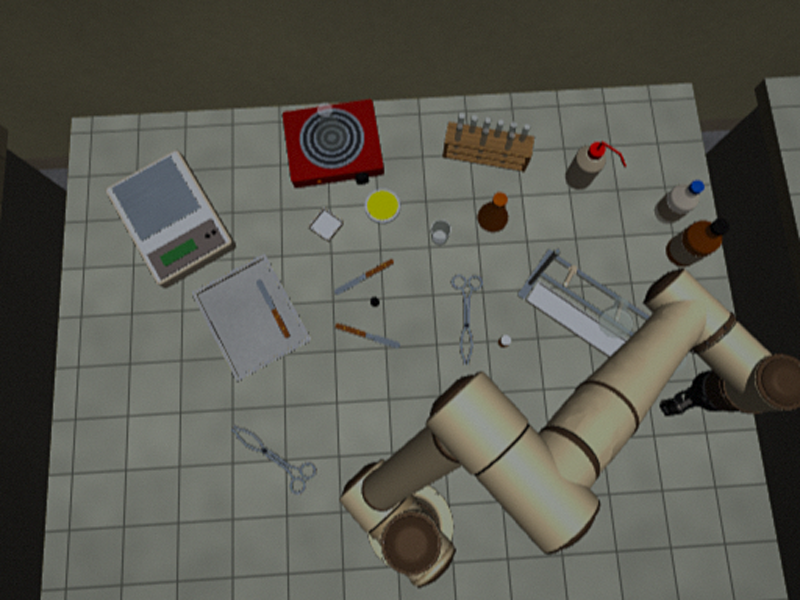

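View pics/side0.png

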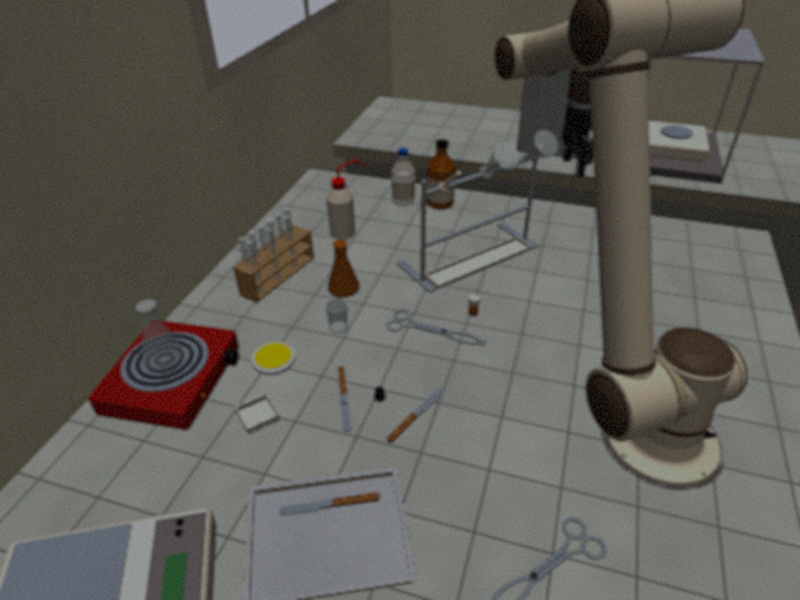

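```bash
python3 - <<'E'
from h import *
d=load('top'); im=d['image']; hsv=cv2.cvtColor(im,cv2.COLOR_BGR2HSV)
m=cv2.inRange(hsv,(5,110,60),(22,255,255)); n,l,s,c=cv2.connectedComponentsWithStats(m)
for i in range(1,n):
    if s[i,4]<25: continue
    ys,xs=np.where(l==i); w=np.array([onz(d,x,y,.008)[:2] for x,y in zip(xs,ys)],np.float32)
    (cx,cy),(a,b),an=cv2.minAreaRect(w); mu=w.mean(0); e=np.linalg.eigh(np.cov(w.T)); v=e[1][:,1]; t=(w-mu)@v
    print(s[i],'c',mu.round(4),'dir',np.degrees(np.arctan2(v[1],v[0])).round(1),'ends',(mu+v*t.min()).round(3),(mu+v*t.max()).round(3),round(a,3),round(b,3))
def crop(img,u0,v0,u1,v1,sz): return cv2.resize(img[v0:v1,u0:u1],sz,interpolation=cv2.INTER_CUBIC)
ds=load('side'); g=lambda i:np.clip(i.astype(float)*1.5,0,255).astype(np.uint8)
A=crop(g(im),120,155,270,245,(500,300)); B=crop(g(im),280,155,360,235,(300,300))
C=crop(g(ds['image']),250,70,370,190,(300,300)); D=crop(g(im),325,150,425,230,(375,300))
o=np.zeros((600,800,3),np.uint8); o[:300,:500]=A;o[:300,500:]=B;o[300:,:300]=C;o[300:,300:675]=D
cv2.imwrite('pics/c1.png',o)
E
```

```text
[285  79  57  30 989] c [ 0.9345 -0.2669] dir 76.6 ends [ 0.908 -0.38 ] [ 0.961 -0.153] 0.233 0.101
[315 123  10   9  70] c [ 0.788  -0.2848] dir 125.9 ends [ 0.799 -0.301] [ 0.776 -0.269] 0.037 0.035
[441 141  21  22 262] c [ 0.6491 -0.795 ] dir -152.7 ends [ 0.689 -0.775] [ 0.612 -0.814] 0.086 0.075
[234 166  18  11  65] c [0.6221 0.0395] dir 115.7 ends [0.639 0.005] [0.605 0.074] 0.013 0.077
[174 198  11  18  66] c [0.496  0.2935] dir -153.9 ends [0.531 0.311] [0.46  0.276] 0.079 0.012
[215 207  19   9  57] c [0.4676 0.1191] dir 67.9 ends [0.453 0.084] [0.482 0.155] 0.077 0.011
[494 236  16  17  73] c [ 0.2698 -0.9243] dir -155.9 ends [ 0.299 -0.911] [ 0.244 -0.936] 0.06 0.041
[253 341   7   9  31] c [-0.0277  0.0283] dir 148.8 ends [-0.015  0.021] [-0.042  0.037] 0.02 0.029
[259 349  15  11  33] c [-0.0669 -0.0096] dir 112.5 ends [-0.055 -0.038] [-0.077  0.016] 0.02 0.058
```

View pics/c1.png

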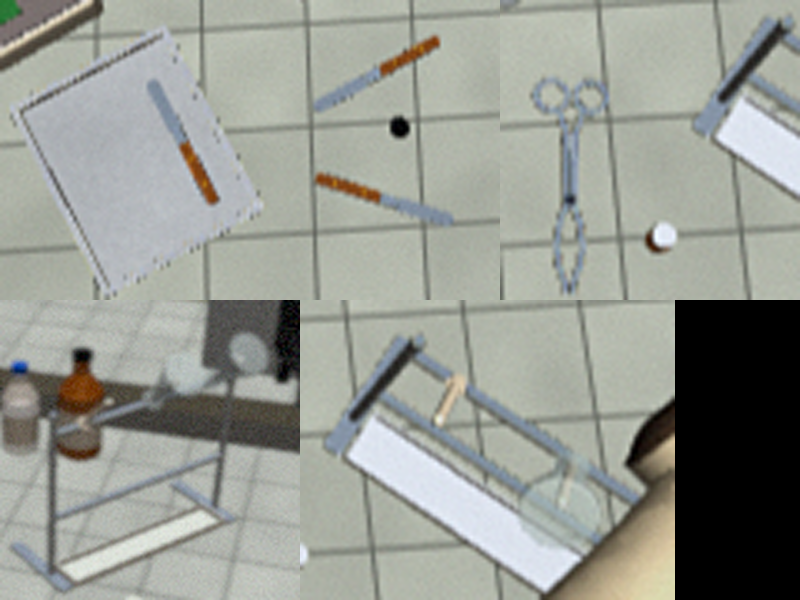

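```bash
cat >> h.py <<'E'
def tri(d1,p1,d2,p2):
    o,r=ray(d1,*p1); q,s=ray(d2,*p2); r/=np.linalg.norm(r); s/=np.linalg.norm(s)
    t=np.linalg.lstsq(np.c_[r,-s],q-o,rcond=None)[0]; a,b=o+r*t[0],q+s*t[1]; return (a+b)/2,np.linalg.norm(a-b)
E
python3 - <<'E'
from h import *
d=load('top');s=load('side')
K=lambda x,y:(120+x/3.333,155+y/3.333)
cs=np.array([onz(d,*K(*p),.019)[:2] for p in((165,30),(262,207),(105,295),(15,105))]);print('tray',cs.round(3).tolist(),cs.mean(0),[np.linalg.norm(cs[i]-cs[i-1]).round(3) for i in range(4)],[np.degrees(np.arctan2(*(cs[i-1]-cs[i])[::-1])).round(1) for i in range(4)])
print('stopper',onz(d,*K(400,127),.024).round(3))
D=lambda x,y:(325+(x-300)/3.75,150+(y-300)/3.75)
C=lambda x,y:(250+x/2.5,70+(y-300)/2.5)
print('root z.25',onz(d,*D(460,378),.25).round(3),'tip z.314',onz(d,*D(440,420),.314).round(3))
print('rail',onz(d,*D(420,345),.25).round(3),onz(d,*D(630,490),.25).round(3))
for a,b in (((460,378),(75,428)),((440,420),(110,402))): print(D(*a),C(*b),tri(d,D(*a),s,C(*b)), dep(d,*D(*a)).round(3))
B=lambda x,y:(280+(x-500)/3.75,155+y/3.75)
for p in((550,95),(588,97),(570,200),(570,290),(662,237)): print('tongs',onz(d,*B(*p),.005).round(3))
# proj predicted peg into side for check
print(proj(s,onz(d,*D(460,378),.25)),proj(s,onz(d,*D(440,420),.314)))
E
```

```text
tray [[0.666, 0.326], [0.447, 0.217], [0.358, 0.397], [0.586, 0.502]] [0.51438068 0.36055681] [np.float64(0.194), np.float64(0.245), np.float64(0.201), np.float64(0.251)] [np.float64(114.5), np.float64(26.4), np.float64(-63.6), np.float64(-155.3)]
stopper [0.53  0.053 0.024]
root z.25 [ 0.531 -0.382  0.25 ] tip z.314 [ 0.479 -0.341  0.314]
rail [ 0.563 -0.351  0.25 ] [ 0.421 -0.518  0.25 ]
(367.6666666666667, 170.8) (280.0, 121.2) (array([ 0.53649511, -0.38563242,  0.2385531 ]), np.float64(0.005588822030547691)) [ 0.528 -0.379  0.259]
(362.3333333333333, 182.0) (294.0, 110.8) (array([ 0.48068907, -0.34282849,  0.3087631 ]), np.float64(0.00026050131656675475)) [ 0.479 -0.341  0.314]
tongs [ 0.573 -0.159  0.005]
tongs [ 0.568 -0.199  0.005]
tongs [ 0.459 -0.171  0.005]
tongs [ 0.366 -0.163  0.005]
tongs [ 0.415 -0.263  0.005]
(np.float64(282.15426913422453), np.float64(119.17817556842965)) (np.float64(294.38782979123334), np.float64(109.63499627870978))
```

Request:
servo_tool --deltas "0.6 0 0 -45 0 0 0;0.6 0 0 -45 0 0 0;0.6 0 0 -45 0 0 0;0.6 0 0 -45 0 0 0;0.6 -36 28 0 0 0 0;0.6 -36 28 0 0 0 0;0.6 -36 28 0 0 0 0;0.6 -36 28 0 0 0 0;0.6 -36 28 0 0 0 0;0.6 -36 28 0 0 0 0;0.6 -36 28 0 0 0 0;0.6 -36 28 0 0 0 0;0.6 -36 28 0 0 0 0;0.6 -36 28 0 0 0 0;0.6 -36 28 0 0 0 0;0.6 -36 28 0 0 0 0;0.6 -36 28 0 0 0 0;0.6 -36 28 0 0 0 0;0.6 -36 28 0 0 0 0;0.6 -36 28 0 0 0 0" --force 40

```text
time: 2.1
tool_pos: [0.5989, 0.072, 0.4219]
tool_rot: [-0.206, 0.979, 0.0, -0.0]
ft_force: [0.3, 0.9, -0.7]
gripper_width: 0.603
```

Request:
servo_tool --deltas "0.6 0 0 20 0 0 -0.146;0.6 0 0 20 0 0 -0.146;0.6 0 0 20 0 0 -0.146;0.6 0 0 20 0 0 -0.146;0.6 0 0 20 0 0 -0.146;0.6 0 0 20 0 0 -0.146;0.6 0 0 20 0 0 -0.146;0.6 0 0 20 0 0 -0.146;0.6 0 0 20 0 0 -0.146;0.6 0 0 20 0 0 -0.146;0.6 0 0 20 0 0 -0.146;0.6 0 0 0 0 0 0;0.6 0 0 0 0 0 0"

```text
time: 3.4
tool_pos: [0.5986, 0.0701, 0.2023]
tool_rot: [0.846, -0.533, -0.0, 0.0]
ft_force: [0.5, -0.8, 0.7]
gripper_width: 0.602
```

```bash
cat >> h.py <<'E'
from scipy.spatial.transform import Rotation as R
def go(p,yaw=None):
    s=bot.state(); r=R.from_quat(s['tool_rot']); print('shift mm',(r.inv().apply(np.array(p)-s['tool_pos'])*1000).round(1),'pos',s['tool_pos'].round(4))
    if yaw is not None:
        x=r.apply([1,0,0]); y=np.degrees(np.arctan2(x[1],x[0])); print('yaw now',y.round(1),'tool z turn',np.radians(-((yaw-y+180)%360-180)).round(3))
def wood(d,z=.008,mn=60):
    hsv=cv2.cvtColor(d['image'],cv2.COLOR_BGR2HSV); m=cv2.inRange(hsv,(5,110,50),(22,255,255)); n,l,s,c=cv2.connectedComponentsWithStats(m)
    for i in range(1,n):
        if s[i,4]<mn: continue
        ys,xs=np.where(l==i); w=np.array([onz(d,x,y,z)[:2] for x,y in zip(xs,ys)]); mu=w.mean(0); v=np.linalg.eigh(np.cov(w.T))[1][:,1]; t=(w-mu)@v
        print(s[i],'c',mu.round(4),'dir',np.degrees(np.arctan2(v[1],v[0])).round(1),'ends',(mu+v*t.min()).round(4),(mu+v*t.max()).round(4))
E
python3 - <<'E'
from h import *
d=grab('wrist'); t=grab('top'); wood(d); print(np.round(d['world_from_camera'],3))
o=np.zeros((384,800,3),np.uint8); o[:,:400]=cv2.resize(d['image'],(400,384)); o[:,400:]=cv2.resize(t['image'][130:322,260:460],(400,384),interpolation=cv2.INTER_CUBIC)
cv2.imwrite('pics/w1.png',np.clip(o*1.4,0,255))
E
```

```text
[243  95  12  73 806] c [0.623  0.0372] dir 116.3 ends [0.6398 0.0031] [0.6055 0.0727]
[340 224  24  23 263] c [0.4601 0.0949] dir 71.1 ends [0.4555 0.0814] [0.4651 0.1095]
[[-0.901 -0.417 -0.117  0.627]
 [-0.433  0.869  0.24   0.009]
 [ 0.001  0.267 -0.964  0.334]
 [ 0.     0.     0.     1.   ]][ WARN:0@4.076] global loadsave.cpp:1063 imwrite_ Unsupported depth image for selected encoder is fallbacked to CV_8U.
```

View pics/w1.png

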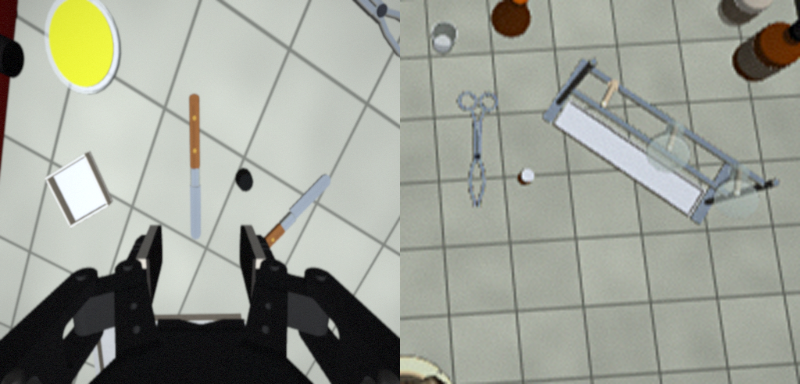

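Request:
servo_tool --deltas "0.6 -1 -7 30 0 0 -0.012;0.6 0 0 40 0 0 0;0.6 0 0 40 0 0 0;0.6 0 0 35 0 0 0;0.6 0 0 24 0 0 0;0.6 0 0 12 0 0 0;0.6 0 0 6 0 0 0;0.6 0 0 2 0 0 0;0.1 0 0 0 0 0 0;0.1 0 0 0 0 0 0;0 0 0 0 0 0 0;0 0 0 0 0 0 0;0 0 0 0 0 0 0;0 0 0 0 0 0 0" --force 40

```text
time: 4.9
tool_pos: [0.6052, 0.0744, 0.0147]
tool_rot: [0.85, -0.526, 0.001, -0.001]
ft_force: [-1.3, 0.1, 5.4]
gripper_width: 0.143
```

Request:
servo_tool --deltas "0 0 0 -10 0 0 0;0 0 0 -20 0 0 0;0 0 0 -30 0 0 0;0 0 0 -30 0 0 0;0 -20 -3 0 0 0 0;0 -35 -5 0 0 0 0;0 -37 -5 0 0 0 0;0 -37 -5 0 0 0 0;0 -37 -5 0 0 0 0;0 -37 -5 0 0 0 0;0 -37 -5 0 0 0 0;0 -35 -5 0 0 0 0;0 -22 -3 0 0 0 0;0 0 0 0 0 0 0"

```text
time: 6.3
tool_pos: [0.5077, 0.3609, 0.1035]
tool_rot: [0.851, -0.525, -0.0, -0.0]
ft_force: [0.3, -1.0, -0.1]
gripper_width: 0.142
```

Request:
servo_tool --deltas "0 0 0 0 0 0 0.1;0 0 0 0 0 0 0.14;0 0 0 0 0 0 0.14;0 0 0 0 0 0 0.14;0 0 0 0 0 0 0.14;0 0 0 0 0 0 0.14;0 0 0 0 0 0 0.14;0 0 0 0 0 0 0.14;0 0 0 0 0 0 0.14;0 0 0 0 0 0 0.14;0 0 0 0 0 0 0.14;0 0 0 0 0 0 0.07;0 0 0 0 0 0 0;0 0 0 0 0 0 0"

```text
time: 7.7
tool_pos: [0.5088, 0.3575, 0.1034]
tool_rot: [-0.23, 0.973, -0.0, -0.0]
ft_force: [0.2, -0.3, -0.1]
gripper_width: 0.142
```

```bash
python3 - <<'E'
from h import *
go([.509,.358,.018],-153.7); d=grab('wrist'); t=grab('top'); wood(d,.019)
o=np.zeros((384,800,3),np.uint8); o[:,:400]=cv2.resize(d['image'],(400,384)); o[:,400:]=cv2.resize(t['image'][130:290,100:266],(400,384),interpolation=cv2.INTER_CUBIC)
cv2.imwrite('pics/w2.png',np.clip(o*1.4,0,255).astype(np.uint8))
E
```

```text
shift mm [-0.4  0.3 85.4] pos [0.5088 0.3575 0.1034]
yaw now -153.4 tool z turn 0.005
[  0   8  22  35 443] c [0.4765 0.1576] dir -148.7 ends [0.4841 0.1622] [0.4666 0.1515]
[ 244   75   29  167 4483] c [0.4812 0.3445] dir -153.8 ends [0.5409 0.3739] [0.4289 0.3188]
[ 175   87   23  105 1824] c [0.4915 0.2918] dir -153.9 ends [0.5267 0.3091] [0.459  0.2759]
```

View pics/w2.png

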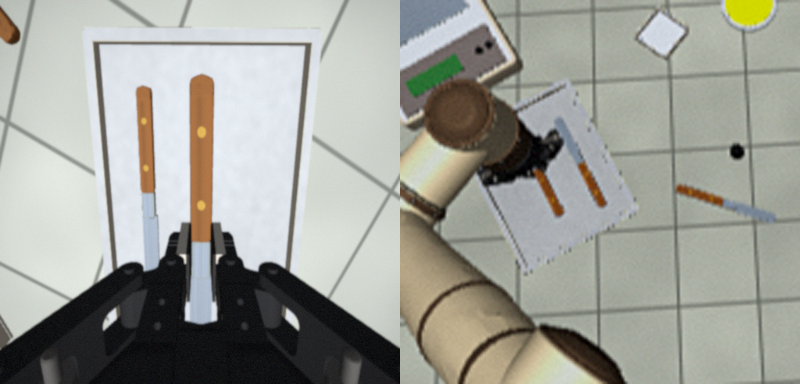

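Request:
servo_tool --deltas "0 0 0 20 0 0 0;0 0 0 25 0 0 0;0 0 0 20 0 0 0;0 0 0 10 0 0 0;0 0 0 5 0 0 0;0 0 0 3 0 0 0;0 0 0 1 0 0 0;0 0 0 0 0 0 0;0 0 0 0 0 0 0"

```text
time: 8.7
tool_pos: [0.509, 0.3586, 0.0201]
tool_rot: [-0.229, 0.973, 0.0, 0.001]
ft_force: [0.7, -0.5, -0.4]
gripper_width: 0.141
```

Request:
servo_tool --deltas "0 0 0 1 0 0 0;0 0 0 1 0 0 0;0 0 0 0 0 0 0;0.2 0 0 0 0 0 0;0.3 0 0 0 0 0 0;0.3 0 0 0 0 0 0;0.3 0 0 0 0 0 0;0.3 0 0 0 0 0 0"

```text
time: 9.5
tool_pos: [0.5087, 0.3582, 0.0172]
tool_rot: [-0.229, 0.973, -0.0, -0.0]
ft_force: [-0.1, 0.6, 0.8]
gripper_width: 0.303
```

Request:
servo_tool --deltas "0.3 0 0 -10 0 0 0;0.3 0 0 -30 0 0 0;0.3 0 0 -45 0 0 0;0.3 0 0 -45 0 0 0;0.5 0 0 -45 0 0 0;0.6 12 -15 0 0 0 0;0.6 22 -28 0 0 0 0;0.6 22 -28 0 0 0 0;0.6 22 -28 0 0 0 0;0.6 22 -28 0 0 0 0;0.6 22 -28 0 0 0 0;0.6 22 -28 0 0 0 0;0.6 22 -28 0 0 0 0;0.6 8 -11 0 0 0 0"

```text
time: 10.9
tool_pos: [0.4509, 0.0796, 0.1931]
tool_rot: [-0.228, 0.974, 0.0, 0.0]
ft_force: [0.9, 0.7, 0.5]
gripper_width: 0.599
```

Request:
servo_tool --deltas "0.6 0 0 0 0 0 -0.14;0.6 0 0 0 0 0 -0.14;0.6 0 0 0 0 0 -0.14;0.6 0 0 0 0 0 -0.14;0.6 0 0 0 0 0 -0.14;0.6 0 0 0 0 0 -0.023;0.6 0 0 0 0 0 0;0.6 0 0 0 0 0 0"

```text
time: 11.7
tool_pos: [0.4522, 0.0821, 0.1925]
tool_rot: [-0.558, 0.83, -0.0, 0.0]
ft_force: [0.1, 1.1, 1.2]
gripper_width: 0.599
```

```bash
python3 - <<'E'
from h import *
d=grab('wrist'); t=grab('top'); wood(d); print('tray'); wood(t,.012)
go([.4523,.0817,.0145],-112.1)
E
```

```text
[250 171  12  66 680] c [0.4674 0.1171] dir 68.8 ends [0.454  0.0825] [0.482  0.1549]
[293 308  18  12 132] c [0.4677 0.2768] dir -178.2 ends [0.4808 0.2772] [0.4589 0.2765]
tray
[285  79  57  30 998] c [ 0.9322 -0.2661] dir 76.7 ends [ 0.9056 -0.3792] [ 0.9587 -0.1537]
[315 123  10  10  73] c [ 0.7856 -0.2838] dir 153.6 ends [ 0.8032 -0.2925] [ 0.7678 -0.275 ]
[313 134  12  14  71] c [ 0.7281 -0.2753] dir 149.3 ends [ 0.7573 -0.2926] [ 0.7033 -0.2606]
[440 141  22  22 285] c [ 0.6479 -0.7927] dir -151.2 ends [ 0.6866 -0.7714] [ 0.6111 -0.813 ]
[205 168  32  30 564] c [0.5808 0.1288] dir 90.8 ends [0.5816 0.0669] [0.58   0.1895]
shift mm [  0.2  -0.2 177.9] pos [0.4522 0.082  0.1924]
yaw now -112.1 tool z turn -0.0
```

Request:
servo_tool --deltas "0.6 0 -1 30 0 0 -0.016;0.6 0 0 40 0 0 0;0.6 0 0 40 0 0 0;0.6 0 0 35 0 0 0;0.6 0 0 18 0 0 0;0.6 0 0 8 0 0 0;0.6 0 0 4 0 0 0;0.6 0 0 2 0 0 0;0.6 0 0 1 0 0 0;0.1 0 0 0 0 0 0;0.1 0 0 0 0 0 0;0 0 0 0 0 0 0;0 0 0 0 0 0 0;0 0 0 0 0 0 0;0 0 0 0 0 0 0"

```text
time: 13.3
tool_pos: [0.4534, 0.0817, 0.015]
tool_rot: [-0.566, 0.825, -0.0, 0.001]
ft_force: [-1.2, 0.4, 6.4]
gripper_width: 0.141
```

Request:
servo_tool --deltas "0 0 0 -10 0 0 0;0 0 0 -25 0 0 0;0 0 0 -40 0 0 -0.04;0 0 0 -40 0 0 -0.14;0 0 0 0 0 0 -0.14;0 0 0 0 0 0 -0.14;0 0 0 0 0 0 -0.14;0 0 0 0 0 0 -0.14;0 0 0 0 0 0 -0.14;0 0 0 0 0 0 -0.14;0 0 0 0 0 0 -0.14;0 0 0 0 0 0 -0.14;0 0 0 0 0 0 -0.14;0 0 0 0 0 0 -0.14;0 0 0 0 0 0 -0.14;0 0 0 0 0 0 -0.14;0 0 0 0 0 0 -0.14;0 0 0 0 0 0 -0.14;0 0 0 0 0 0 -0.14;0 0 0 0 0 0 -0.14"

```text
time: 15.3
tool_pos: [0.4527, 0.0814, 0.1297]
tool_rot: [0.971, 0.24, -0.0, -0.0]
ft_force: [0.6, -0.7, -0.6]
gripper_width: 0.142
```

Request:
servo_tool --deltas "0 0 0 0 0 0 -0.12;0 10 -17 0 0 0 0;0 21 -33 0 0 0 0;0 21 -33 0 0 0 0;0 21 -33 0 0 0 0;0 21 -33 0 0 0 0;0 21 -33 0 0 0 0;0 21 -33 0 0 0 0;0 21 -33 0 0 0 0;0 11 -18 0 0 0 0;0 0 0 0 0 0 0;0 0 0 0 0 0 0"

```text
time: 16.5
tool_pos: [0.4408, 0.3956, 0.1291]
tool_rot: [0.955, 0.296, -0.001, 0.0]
ft_force: [0.5, -0.7, -0.8]
gripper_width: 0.139
```

```bash
python3 - <<'E'
from h import *
go([.487,.403,.018],26.3); d=grab('wrist'); t=grab('top'); wood(d,.012)
o=np.zeros((384,800,3),np.uint8); o[:,:400]=cv2.resize(d['image'],(400,384)); o[:,400:]=cv2.resize(t['image'][130:290,100:266],(400,384),interpolation=cv2.INTER_CUBIC)
cv2.imwrite('pics/w3.png',np.clip(o*1.4,0,255).astype(np.uint8))
E
```

```text
shift mm [ 42.4  20.  111. ] pos [0.4408 0.3956 0.1291]
yaw now 34.4 tool z turn 0.142
[ 314  146   31   87 1251] c [0.4728 0.3417] dir -153.8 ends [0.5064 0.3582] [0.4358 0.3236]
[ 371  156   37   85 1333] c [0.4962 0.2928] dir -153.8 ends [0.5296 0.3093] [0.4594 0.2747]
[ 244  243   27   82 1971] c [0.3595 0.3401] dir -145.6 ends [0.3944 0.3641] [0.3206 0.3135]
```

View pics/w3.png

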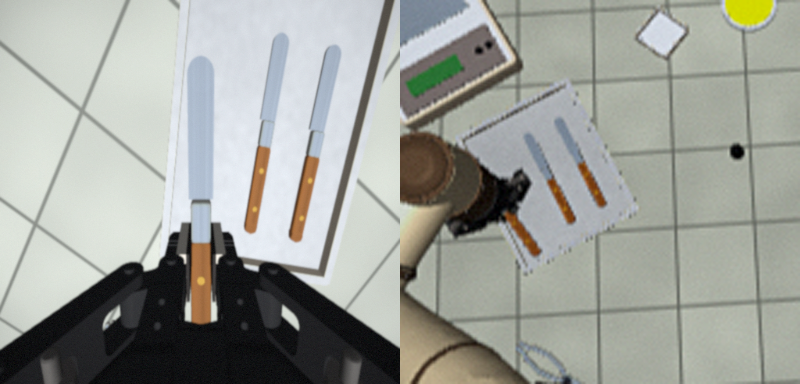

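Request:
servo_tool --deltas "0 21 10 0 0 0 0;0 21 10 0 0 0 0;0 0 0 0 0 0 0.142;0 0 0 25 0 0 0;0 0 0 30 0 0 0;0 0 0 25 0 0 0;0 0 0 15 0 0 0;0 0 0 6 0 0 0;0 0 0 4 0 0 0;0 0 0 0 0 0 0;0 0 0 0 0 0 0"

```text
time: 17.7
tool_pos: [0.4879, 0.4035, 0.0254]
tool_rot: [0.974, 0.227, 0.001, -0.001]
ft_force: [-0.8, -0.5, -0.6]
gripper_width: 0.143
```

Request:
servo_tool --deltas "0 0 0 3 0 0 0;0 0 0 2 0 0 0;0 0 0 1 0 0 0;0 0 0 1 0 0 0;0 0 0 0 0 0 0;0.2 0 0 0 0 0 0;0.3 0 0 0 0 0 0;0.3 0 0 0 0 0 0;0.3 0 0 0 0 0 0;0.3 0 0 0 0 0 0"

```text
time: 18.7
tool_pos: [0.4874, 0.4032, 0.0172]
tool_rot: [0.974, 0.227, -0.0, 0.0]
ft_force: [0.8, 0.4, -0.4]
gripper_width: 0.301
```

Request:
servo_tool --deltas "0.3 0 0 -10 0 0 0;0.3 0 0 -30 0 0 0;0.3 0 0 -45 0 0 0;0.3 0 0 -45 0 0 0;0.5 0 0 -45 0 0 0;0.6 -10 20 -10 0 0 0;0.6 -19 40 0 0 0 0;0.6 -19 40 0 0 0 0;0.6 -19 40 0 0 0 0;0.6 -19 40 0 0 0 0;0.6 -19 40 0 0 0 0;0.6 -19 40 0 0 0 0;0.6 -19 40 0 0 0 0;0.6 -19 40 0 0 0 0;0.6 -19 40 0 0 0 0;0.6 -19 40 0 0 0 0;0.6 -19 40 0 0 0 0;0.6 -19 40 0 0 0 0;0.6 -9 20 0 0 0 0;0.6 0 0 0 0 0 0"

```text
time: 20.7
tool_pos: [0.4956, -0.1749, 0.2029]
tool_rot: [0.974, 0.225, 0.0, 0.0]
ft_force: [0.5, 0.2, -0.8]
gripper_width: 0.6
```

Request:
servo_tool --deltas "0.6 0 0 0 0 0 0.134;0.6 0 0 0 0 0 0.134;0.6 0 0 0 0 0 0.134;0.6 0 0 0 0 0 0.134;0.6 0 0 0 0 0 0;0.6 0 0 0 0 0 0"

```text
time: 21.3
tool_pos: [0.4959, -0.1718, 0.2028]
tool_rot: [0.999, -0.037, 0.0, -0.0]
ft_force: [-0.2, 0.2, 0.2]
gripper_width: 0.606
```

```bash
python3 - <<'E'
from h import *
go([.4957,-.173,.014],-4.5); d=grab('wrist'); t=grab('top'); print('tray:'); wood(t,.012)
o=np.zeros((450,800,3),np.uint8); o[:,:600]=cv2.resize(d['image'],(600,450)); o[:240,600:]=cv2.resize(t['image'][140:260,110:210],(200,240),interpolation=cv2.INTER_CUBIC)
cv2.imwrite('pics/w4.png',np.clip(o*1.4,0,255).astype(np.uint8))
E
```

```text
shift mm [ -0.3   1.3 188.8] pos [ 0.4959 -0.1718  0.2028]
yaw now -4.2 tool z turn 0.004
tray:
[285  79  57  30 999] c [ 0.9323 -0.2657] dir 76.6 ends [ 0.9054 -0.3789] [ 0.9591 -0.153 ]
[315 123  10  10  73] c [ 0.7856 -0.2838] dir 153.6 ends [ 0.8032 -0.2925] [ 0.7678 -0.275 ]
[303 134  31  40 620] c [ 0.6606 -0.2684] dir 171.4 ends [ 0.7579 -0.2831] [ 0.5934 -0.2583]
[440 141  22  21 285] c [ 0.6482 -0.7927] dir -151.0 ends [ 0.6857 -0.7719] [ 0.6111 -0.8132]
[174 198  11  18  65] c [0.495  0.2925] dir -154.1 ends [0.5304 0.3097] [0.4595 0.2753]
[161 204  12  19  70] c [0.4713 0.3418] dir -154.0 ends [0.5066 0.359 ] [0.436  0.3246]
[150 210  11  19  66] c [0.4501 0.3861] dir -153.6 ends [0.4862 0.404 ] [0.4164 0.3694]
[246 344  36  23 408] c [-0.0633 -0.0017] dir 91.1 ends [-0.0621 -0.064 ] [-0.0646  0.0624]
```

View pics/w4.png

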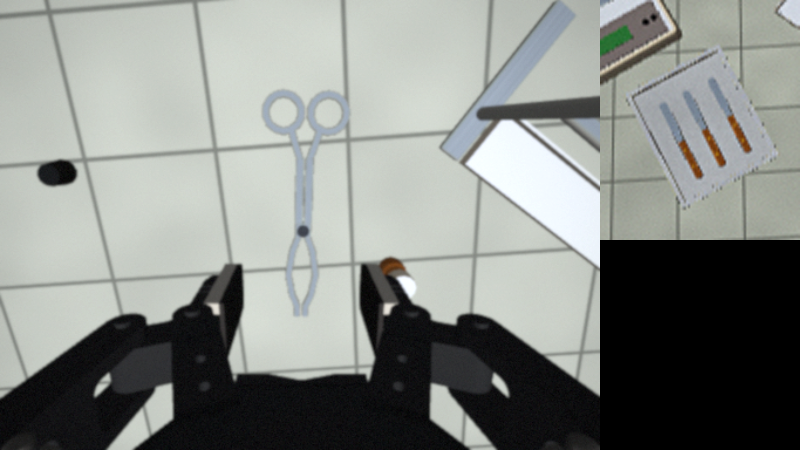

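```bash
python3 - <<'E'
from h import *
d=load('wrist'); k=512/600
P=[onz(d,u*k,v*k,.006)[:2] for u,v in((283,112),(328,112),(300,315),(304,160),(304,200))]; print(np.round(P,4).tolist())
m=(P[0]+P[1])/2; v=m-P[2]; L=np.linalg.norm(v); v/=L; yaw=np.degrees(np.arctan2(v[1],v[0])); q=P[0]-P[1]; print(L,yaw,np.linalg.norm(q),np.degrees(np.arctan2(q[1],q[0]))-90)
g=m-v*.075; print(g); go([*g,.014],yaw)
E
```

```text
[[0.5738, -0.1615], [0.5708, -0.2023], [0.3658, -0.1615], [0.5293, -0.1775], [0.4909, -0.1747]]
0.20746805844027325 -5.647816495267308 0.040885182589436936 -4.22130223831347
[ 0.49762203 -0.17452997]
shift mm [  1.8   2.4 188.6] pos [ 0.4959 -0.172   0.2026]
yaw now -4.3 tool z turn 0.023
```

Request:
servo_tool --deltas "0.6 2 2 30 0 0 0.012;0.6 0 0 40 0 0 0;0.6 0 0 40 0 0 0;0.6 0 0 40 0 0 0;0.6 0 0 20 0 0 0;0.6 0 0 10 0 0 0;0.6 0 0 5 0 0 0;0.6 0 0 3 0 0 0;0.6 0 0 0 0 0 0;0.1 0 0 0 0 0 0;0.1 0 0 0 0 0 0;0 0 0 0 0 0 0;0 0 0 0 0 0 0;0 0 0 0 0 0 0;0 0 0 0 0 0 0" --force 90

```text
time: 22.9
tool_pos: [0.4983, -0.1747, 0.0155]
tool_rot: [0.999, -0.045, 0.001, 0.0]
ft_force: [-0.7, 0.3, 5.2]
gripper_width: 0.151
```

Request:
servo_tool --deltas "0 0 0 -10 0 0 0;0 0 0 -20 0 0 0;0 0 0 -40 0 0 0;0 0 0 -40 0 0 0.1;0 0 0 -45 0 0 0.12;0 0 0 -45 0 0 0.12;0 0 0 -45 0 0 0.12;0 0 0 -38 0 0 0.12;0 0 0 0 0 0.1 0;0 0 0 0 0 0.14 0;0 0 0 0 0 0.14 0;0 0 0 0 0 0.14 0;0 0 0 0 0 0.14 0;0 0 0 0 0 0.1255 0;0 0 0 0 0 0 0;0 0 0 0 0 0 0"

```text
time: 24.5
tool_pos: [0.5003, -0.1916, 0.3067]
tool_rot: [0.889, -0.321, 0.305, 0.118]
ft_force: [0.4, -0.4, -0.8]
gripper_width: 0.147
```

```bash
cat >> h.py <<'E'
ROOT=np.array([.532,-.383,.25]); H=np.array([-.78,.626,0]); UP=np.array([0,0,1.]); PZ=(H+UP)/np.sqrt(2); PY=np.cross(PZ,np.cross(UP,PZ)); PY=np.cross(UP,-H)*-1
RING=np.array([.075,-.0205,.011])
def hang(s,t,off=(0,0,0),ring=RING,root=ROOT):
    t=np.radians(t); tx=-H*np.sin(t)+UP*np.cos(t); tz=-(H*np.cos(t)+UP*np.sin(t)); M=np.c_[tx,np.cross(tz,tx),tz]
    st=bot.state(); r=R.from_quat(st['tool_rot']); p=root+PZ*s+np.array(off)-M@ring
    print('tcp target',p.round(4),'now',st['tool_pos'].round(4),'shift mm',(r.inv().apply(p-st['tool_pos'])*1e3).round(1),'turn',(r.inv()*R.from_matrix(M)).as_rotvec().round(3),'ring now',(st['tool_pos']+r.apply(ring)).round(4),'j',st['joint_pos'].round(2),'grip',st['gripper_width'].round(3),st['time'])
E
python3 - <<'E'
from h import *
hang(.13,45); hang(.13,35)
E
```

```text
Traceback (most recent call last):
  File "h.py", line 35, in hang
    print('tcp target',p.round(4),'now',st['tool_pos'].round(4),'shift mm',(r.inv().apply(p-st['tool_pos'])*1e3).round(1),'turn',(r.inv()*R.from_matrix(M)).as_rotvec().round(3),'ring now',(st['tool_pos']+r.apply(ring)).round(4),'j',st['joint_pos'].round(2),'grip',st['gripper_width'].round(3),st['time'])
                                                                                                                                                                                                                                                                        ^^^^^^^^^^^^^^^^^^^^^^^^^
AttributeError: 'float' object has no attribute 'round'
```

```bash
sed -i "s/st\['gripper_width'\].round(3)/st['gripper_width']/" h.py
python3 - <<'E'
from h import *
hang(.13,45); hang(.13,35)
E
```

```text
tcp target [ 0.4    -0.3034  0.2967] now [ 0.5003 -0.1916  0.3067] shift mm [-11.4 149.9   6.5] turn [ 0.025  0.12  -0.007] ring now [ 0.5642 -0.2178  0.3441] j [ 0.02 -0.06 -0.82  1.02 -0.51  0.01] grip 0.14723849995774407 24.5
tcp target [ 0.4069 -0.3089  0.2868] now [ 0.5003 -0.1916  0.3067] shift mm [-10.6 149.6  19.7] turn [ 0.025  0.294 -0.005] ring now [ 0.5642 -0.2178  0.3441] j [ 0.02 -0.06 -0.82  1.02 -0.51  0.01] grip 0.14723849995774407 24.5
```

Request:
servo_tool --deltas "0 -2 20 1 0 0 0;0 -2 30 1 0 0 0;0 -2 30 1 0 0 0;0 -2 30 1 0 0 0;0 -2 25 1 0 0 0;0 -1 15 1 0.012 0.06 0;0 0 0 0 0.012 0.06 0;0 0 0 0 0 0 0;0 0 0 0 0 0 0"

```text
time: 25.4
tool_pos: [0.4038, -0.299, 0.3175]
tool_rot: [0.875, -0.314, 0.346, 0.126]
ft_force: [0.2, 0.3, -1.4]
gripper_width: 0.149
```

```bash
python3 - <<'E'
from h import *
hang(.13,45); hang(.13,35)
d=grab('wrist'); t=grab('top'); s=grab('side')
o=np.zeros((600,800,3),np.uint8); o[:330,:440]=cv2.resize(d['image'],(440,330)); 
o[:360,440:]=cv2.resize(t['image'][150:240,310:400],(360,360),interpolation=cv2.INTER_CUBIC)
o[330:,:440]=cv2.resize(s['image'][80:188,240:416],(440,270),interpolation=cv2.INTER_CUBIC)
cv2.imwrite('pics/w5.png',np.clip(o*1.4,0,255).astype(np.uint8))
E
```

```text
tcp target [ 0.4    -0.3034  0.2967] now [ 0.4038 -0.299   0.3175] shift mm [-14.3   5.7  15.1] turn [ 0.012  0.03  -0.008] ring now [ 0.4649 -0.3226  0.3608] j [-0.47 -0.18 -0.97  1.31 -0.16  0.1 ] grip 0.14873316895007357 25.4
tcp target [ 0.4069 -0.3089  0.2868] now [ 0.4038 -0.299   0.3175] shift mm [-14.7   5.6  28.3] turn [ 0.013  0.205 -0.007] ring now [ 0.4649 -0.3226  0.3608] j [-0.47 -0.18 -0.97  1.31 -0.16  0.1 ] grip 0.14873316895007357 25.4
```

View pics/w5.png

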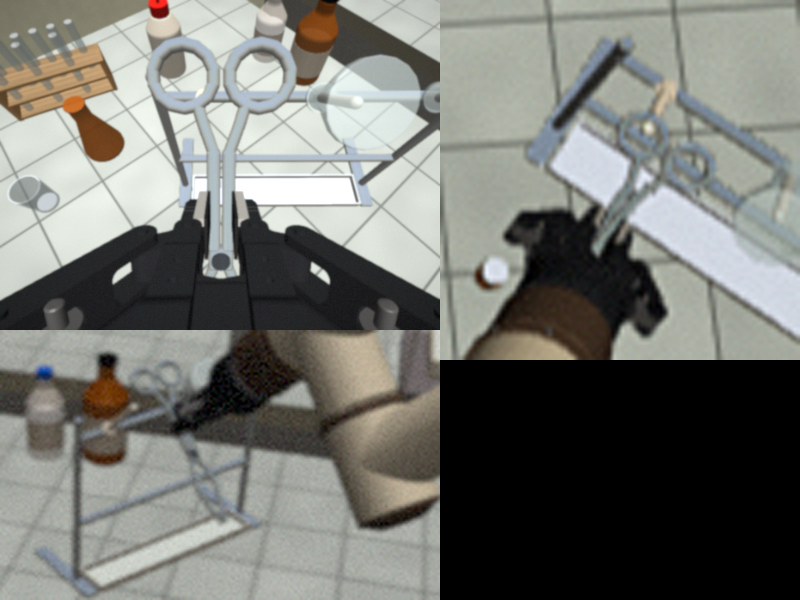

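```bash
python3 - <<'E'
from h import *
d=load('wrist'); k=440/512
st=bot.state(); r=R.from_quat(st['tool_rot'])
for n,p in (('L',st['tool_pos']+r.apply(RING)),('R',st['tool_pos']+r.apply(RING*[1,-1,1])),('root',ROOT),('tip',ROOT+.09*PZ)): print(n,(np.array(proj(d,p))*k).round(1))
hang(.13,55)
print((r.inv().apply(np.array(d['world_from_camera'])[:3,3]-st['tool_pos'])).round(3))
u,v=int(184/k),int(75/k); c=d['image'][v-45:v+45,u-50:u+70]
cv2.imwrite('pics/w6.png',np.clip(cv2.resize(c,(800,600),interpolation=cv2.INTER_CUBIC)*1.3,0,255).astype(np.uint8)); print(u-50,v-45)
E
```

```text
L [178.8  77.2]
R [254.9  77. ]
root [204.4  92.8]
tip [198.6  97.6]
tcp target [ 0.3946 -0.299   0.3079] now [ 0.4044 -0.2978  0.3166] shift mm [-10.8   7.2   1.7] turn [ 0.01  -0.143 -0.006] ring now [ 0.4656 -0.3213  0.3598] j [-0.46 -0.18 -0.97  1.31 -0.16  0.1 ] grip 0.15015467656493717 25.55
[ 0.068  0.002 -0.132]
164 42
```

View pics/w6.png

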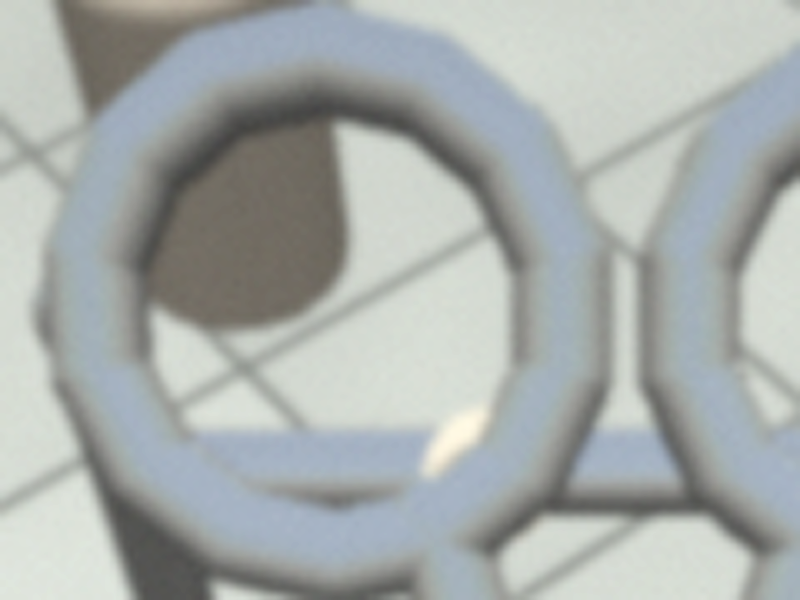

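Request:
servo_tool --deltas "0 0 0 0 0.005 -0.07 0;0 0 0 0 0.005 -0.07 0;0 0 0 0 0 0 0;0 0 0 0 0 0 0"

```text
time: 25.95
tool_pos: [0.4058, -0.3081, 0.3258]
tool_rot: [0.883, -0.318, 0.321, 0.122]
ft_force: [-1.0, -0.5, -1.0]
gripper_width: 0.149
```

```bash
sed -i 's/^RING=.*/RING=np.array([.0763,-.0178,.011])/' h.py; python3 - <<'E'
from h import *
hang(.13,55);hang(.04,55)
E
```

```text
tcp target [ 0.3955 -0.2963  0.3072] now [ 0.4058 -0.3081  0.3258] shift mm [-23.9  -2.6   4.2] turn [ 0.021 -0.091 -0.009] ring now [ 0.4677 -0.3359  0.3665] j [-0.3  -0.17 -0.86  0.88 -0.34  0.42] grip 0.1486013279431934 25.95
tcp target [ 0.4451 -0.3361  0.2435] now [ 0.4058 -0.3081  0.3258] shift mm [-16.4  -4.6  93.9] turn [ 0.021 -0.091 -0.009] ring now [ 0.4677 -0.3359  0.3665] j [-0.3  -0.17 -0.86  0.88 -0.34  0.42] grip 0.1486013279431934 25.95
```

Request:
servo_tool --deltas "0 -8 -1 1 0.01 -0.045 -0.005;0 -8 -1 1 0.01 -0.045 -0.005;0 -5 0 1 0 0 0;0 -3 0 0 0 0 0;0 0 0 0 0 0 0;0 0 0 0 0 0 0"

```text
time: 26.55
tool_pos: [0.3915, -0.297, 0.3081]
tool_rot: [0.899, -0.318, 0.283, 0.101]
ft_force: [0.4, -0.3, -1.4]
gripper_width: 0.148
```

```bash
python3 - <<'E'
from h import *
hang(.13,55);hang(.04,55)
E
```

```text
tcp target [ 0.3955 -0.2963  0.3072] now [ 0.3915 -0.297   0.3081] shift mm [ 1.6 -3.1  2.3] turn [ 0.004  0.    -0.002] ring now [ 0.4563 -0.3264  0.3428] j [-0.22 -0.17 -0.8   0.62 -0.45  0.62] grip 0.14849227992955905 26.55
tcp target [ 0.4451 -0.3361  0.2435] now [ 0.3915 -0.297   0.3081] shift mm [17.3 -3.4 90.9] turn [ 0.004  0.    -0.002] ring now [ 0.4563 -0.3264  0.3428] j [-0.22 -0.17 -0.8   0.62 -0.45  0.62] grip 0.14849227992955905 26.55
```

Request:
servo_tool --deltas "0 2 -3 2 0 0 0;0 2 0 10 0 0 0;0 2 0 10 0 0 0;0 2 0 11 0 0 0;0 2 0 11 0 0 0;0 2 0 11 0 0 0;0 0 0 0 0 0 0;0 0 0 0 0 0 0"

```text
time: 27.35
tool_pos: [0.4262, -0.3206, 0.2702]
tool_rot: [0.899, -0.318, 0.283, 0.101]
ft_force: [-1.2, 0.5, -0.7]
gripper_width: 0.149
```

```bash
python3 - <<'E'
from h import *
hang(.075,55);hang(.04,55)
d=grab('wrist'); t=grab('top'); s=grab('side')
o=np.zeros((600,800,3),np.uint8); o[:330,:440]=cv2.resize(d['image'][:200,110:377],(440,330)); 
o[:360,440:]=cv2.resize(t['image'][150:240,310:400],(360,360),interpolation=cv2.INTER_CUBIC)
o[330:,:440]=cv2.resize(s['image'][80:188,240:416],(440,270),interpolation=cv2.INTER_CUBIC)
cv2.imwrite('pics/w7.png',np.clip(o*1.4,0,255).astype(np.uint8))
E
```

```text
tcp target [ 0.4258 -0.3206  0.2683] now [ 0.4262 -0.3206  0.2702] shift mm [-1.3  0.2  1.4] turn [ 0.003  0.001 -0.002] ring now [ 0.4909 -0.3501  0.3049] j [-0.32 -0.05 -0.84  0.81 -0.28  0.49] grip 0.14939520850743296 27.35
tcp target [ 0.4451 -0.3361  0.2435] now [ 0.4262 -0.3206  0.2702] shift mm [ 4.8  0.1 35.9] turn [ 0.003  0.001 -0.002] ring now [ 0.4909 -0.3501  0.3049] j [-0.32 -0.05 -0.84  0.81 -0.28  0.49] grip 0.14939520850743296 27.35
```

View pics/w7.png

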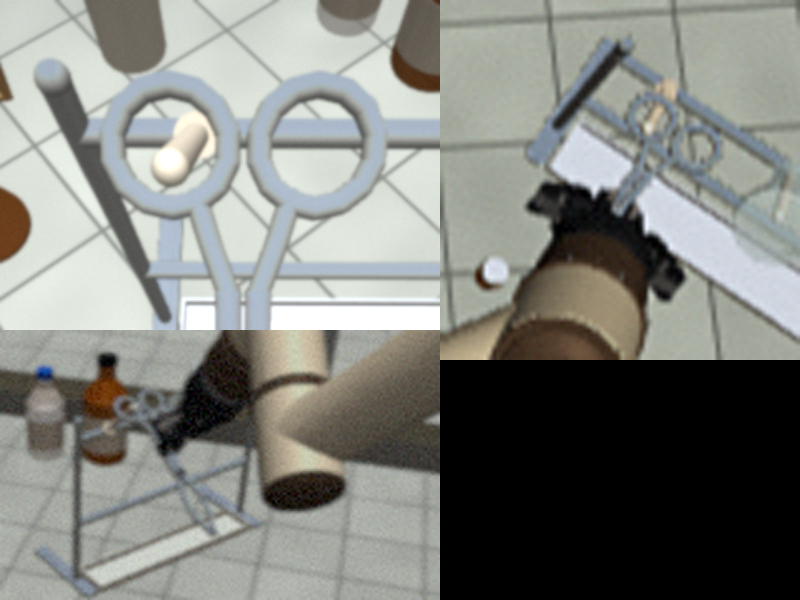

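Request:
servo_tool --deltas "0 0 0 8 0 0 0;0 1 0 9 0 0 0;0 1 0 9 0 0 0;0 1 0 9 0 0 0;0 0 0 0 0 0 0;0 0 0 0 0 0 0"

```text
time: 28.1
tool_pos: [0.444, -0.3346, 0.2466]
tool_rot: [0.9, -0.318, 0.282, 0.1]
ft_force: [-0.4, 0.3, -1.7]
gripper_width: 0.149
```

```bash
python3 - <<'E'
from h import *
hang(.04,55); print(bot.state()['ft_force'])
d=grab('wrist'); 
o=cv2.resize(d['image'][:200,110:377],(534,400)); o=np.clip(o*1.4,0,255).astype(np.uint8); cv2.imwrite('pics/w8.png',o)
E
```

```text
tcp target [ 0.4451 -0.3361  0.2435] now [ 0.444  -0.3346  0.2466] shift mm [-0.3  0.5  3.5] turn [ 0.003  0.004 -0.002] ring now [ 0.5088 -0.3641  0.2811] j [-0.43  0.02 -0.88  1.07 -0.16  0.31] grip 0.14901957988360973 28.1
[-0.43445405  0.3317149  -1.6544387 ]
```

View pics/w8.png

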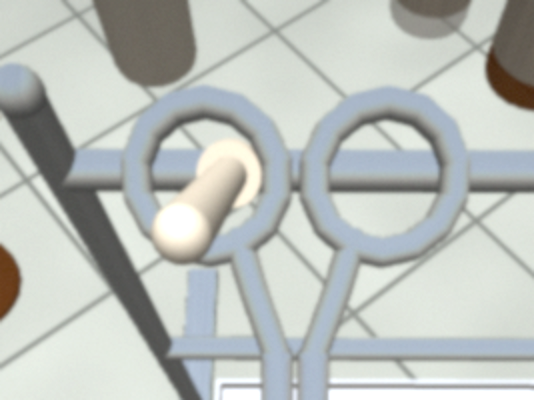

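Request:
servo_tool --deltas "0 -2 0 0 0 -0.03 0;0 -2 0 0 0 -0.03 0;0 -2 0 0 0 -0.02 0;0 -2 0 0 0 0 0;0 0 0 0 0 0 0;0 0 0 0 0 0 0"

```text
time: 28.75
tool_pos: [0.4383, -0.3313, 0.2424]
tool_rot: [0.91, -0.322, 0.247, 0.089]
ft_force: [1.2, 0.0, -1.5]
gripper_width: 0.147
```

```bash
python3 - <<'E'
from h import *
hang(.04,60); print(bot.state()['ft_force'],bot.state()['wrist_torque'])
E
```

```text
tcp target [ 0.443  -0.3344  0.2497] now [ 0.4383 -0.3313  0.2424] shift mm [ 8.5 -0.5 -3.4] turn [ 0.004 -0.009 -0.002] ring now [ 0.505  -0.3623  0.2716] j [-0.3   0.04 -0.75  0.61 -0.34  0.66] grip 0.14683579977224376 28.75
[ 1.24996602  0.01960977 -1.47268365] [0.7330561  0.89388842 0.01572141]
```

Request:
servo_tool --deltas "0 -2 0 0 0 0 0;0 -1 0 0 0 0 0;0 0 0 0 0 0 0;0 0 0 0 0 0 0"

```text
time: 29.15
tool_pos: [0.4381, -0.3301, 0.2425]
tool_rot: [0.909, -0.322, 0.249, 0.089]
ft_force: [5.1, -3.7, 1.0]
gripper_width: 0.151
```

```bash
python3 - <<'E'
from h import *
hang(.04,60); print(bot.state()['ft_force'],bot.state()['wrist_torque'])
E
```

```text
tcp target [ 0.443  -0.3344  0.2497] now [ 0.4381 -0.3301  0.2425] shift mm [ 9.2  0.3 -2.9] turn [ 0.003 -0.012 -0.003] ring now [ 0.5047 -0.3611  0.2719] j [-0.3   0.03 -0.76  0.62 -0.33  0.65] grip 0.15064396216002746 29.15
[ 5.10325285 -3.72607416  1.04880626] [-0.28168603 -0.23403945 -0.09040822]
```

Request:
servo_tool --deltas "0.4 0 0 0 0 0 0;0.45 0 0 0 0 0 0;0.45 0 0 0 0 0 0;0.45 0 0 0 0 0 0;0.45 0 0 0 0 0 0;0.45 0 0 0 0 0 0;0.45 0 0 0 0 0 0"

```text
time: 29.85
tool_pos: [0.4368, -0.3298, 0.241]
tool_rot: [0.91, -0.322, 0.247, 0.089]
ft_force: [0.1, -0.4, -0.6]
gripper_width: 0.452
```

```bash
python3 - <<'E'
from h import *
d=grab('wrist'); s=grab('side'); t=grab('top')
o=np.zeros((600,800,3),np.uint8); o[:330,:440]=cv2.resize(d['image'],(440,330)); 
o[:360,440:]=cv2.resize(t['image'][150:240,310:400],(360,360),interpolation=cv2.INTER_CUBIC)
o[330:,:440]=cv2.resize(s['image'][80:188,240:416],(440,270),interpolation=cv2.INTER_CUBIC)
cv2.imwrite('pics/w9.png',np.clip(o*1.4,0,255).astype(np.uint8))
E
```

```text
(no output)
```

View pics/w9.png

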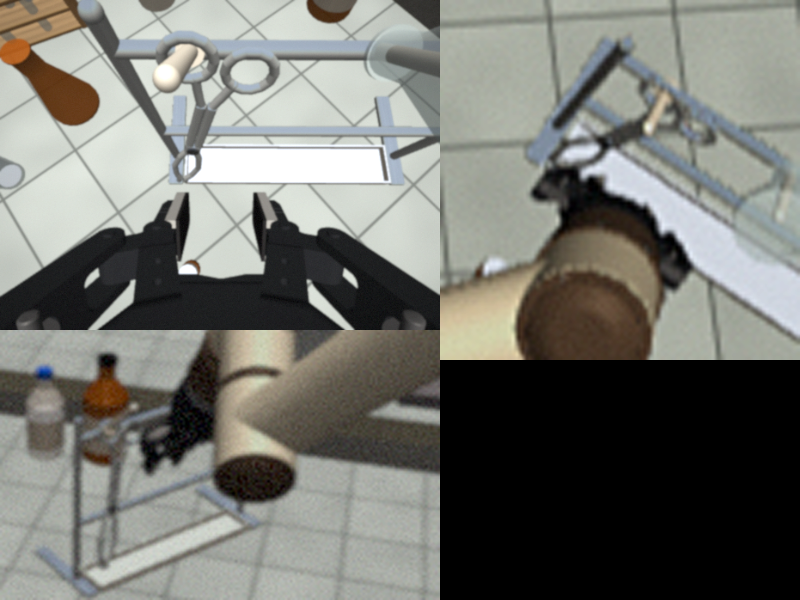

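Request:
servo_tool --deltas "0.45 0 0 -15 0 0 0;0.45 0 0 -25 0 0 0;0.45 0 0 -30 0 0 0;0.45 0 0 -30 0 0 0;0.45 0 0 -30 0 0 0;0.45 -20 0 0 0 0 0;0.45 -30 0 0 0 0 0;0.45 -30 0 0 0 0 0;0.45 -30 0 0 0 0 0;0.45 0 0 0 0 0 0;0.45 0 0 0 0 0 0;0.45 0 0 0 0 0 0;0.45 0 0 0 0 0 0;0.45 0 0 0 0 0 0;0.45 0 0 0 0 0 0;0.45 0 0 0 0 0 0;0.45 0 0 0 0 0 0;0.45 0 0 0 0 0 0;0.45 0 0 0 0 0 0;0.45 0 0 0 0 0 0"

```text
time: 32.0
tool_pos: [0.312, -0.2285, 0.2973]
tool_rot: [0.91, -0.322, 0.248, 0.089]
ft_force: [0.0, 0.5, -0.1]
gripper_width: 0.451
```

Request:
servo_tool --deltas "0.45 0 0 0 0 0 0;0.45 0 0 0 0 0 0;0.45 0 0 0 0 0 0;0.45 0 0 0 0 0 0;0.45 0 0 0 0 0 0;0.45 0 0 0 0 0 0;0.45 0 0 0 0 0 0;0.45 0 0 0 0 0 0;0.45 0 0 0 0 0 0;0.45 0 0 0 0 0 0;0.45 0 0 0 0 0 0;0.45 0 0 0 0 0 0;0.45 0 0 0 0 0 0;0.45 0 0 0 0 0 0;0.45 0 0 0 0 0 0;0.45 0 0 0 0 0 0;0.45 0 0 0 0 0 0;0.45 0 0 0 0 0 0;0.45 0 0 0 0 0 0;0.45 0 0 0 0 0 0"

```text
time: 34.0
tool_pos: [0.312, -0.2285, 0.2973]
tool_rot: [0.91, -0.322, 0.248, 0.089]
ft_force: [-0.2, 0.3, -0.4]
gripper_width: 0.452
```

```bash
python3 - <<'E'
from h import *
d=grab('wrist'); s0=grab('side'); t=grab('top'); print('tray'); wood(t,.012)
for i in range(6): s=grab('side')
print('motion in rack area', np.abs(s['image'][80:188,240:330].astype(float)-s0['image'][80:188,240:330]).mean(), 'elsewhere',np.abs(s['image'][200:300].astype(float)-s0['image'][200:300]).mean())
o=np.zeros((600,800,3),np.uint8); o[:330,:440]=cv2.resize(d['image'],(440,330)); 
o[:360,440:]=cv2.resize(t['image'][150:240,310:400],(360,360),interpolation=cv2.INTER_CUBIC)
o[330:,:440]=cv2.resize(s['image'][80:188,240:416],(440,270),interpolation=cv2.INTER_CUBIC)
o[360:,440:]=cv2.resize(t['image'][120:264,100:316],(360,240),interpolation=cv2.INTER_CUBIC)
cv2.imwrite('pics/w10.png',np.clip(o*1.4,0,255).astype(np.uint8)); print(bot.state()['time'])
E
```

```text
tray
[ 284   79   58   30 1006] c [ 0.9324 -0.2655] dir 76.6 ends [ 0.9055 -0.379 ] [ 0.9592 -0.153 ]
[315 123  10  10  73] c [ 0.7856 -0.2838] dir 153.6 ends [ 0.8032 -0.2925] [ 0.7678 -0.275 ]
[313 134  12  14  83] c [ 0.7267 -0.2757] dir 142.4 ends [ 0.7543 -0.297 ] [ 0.7046 -0.2587]
[440 141  22  22 288] c [ 0.6479 -0.7925] dir -150.1 ends [ 0.6851 -0.7711] [ 0.6113 -0.8136]
[174 198  11  18  66] c [0.4953 0.2927] dir -153.9 ends [0.5303 0.3099] [0.4595 0.2752]
[161 204  12  19  68] c [0.4706 0.3415] dir -154.0 ends [0.5065 0.359 ] [0.436  0.3246]
[150 210  11  19  67] c [0.4498 0.3861] dir -153.8 ends [0.4862 0.404 ] [0.4163 0.3696]
[303 274  28  30 447] c [ 0.1592 -0.2083] dir 68.8 ends [ 0.1398 -0.2586] [ 0.1774 -0.1614]
motion in rack area 3.0925240054869683 elsewhere 3.1899544270833333
34.45
```

```bash
python3 - <<'E'
from h import *
for nme in('wrist','top','side'):
    d=grab(nme); M=np.array(d['world_from_camera']); v,u=np.mgrid[:384,:512]; z=d['depth']
    p=np.stack([(u-d['cx'])/f(d)*z,(v-d['cy'])/f(d)*z,z],-1)@M[:3,:3].T+M[:3,3]-ROOT; p=p[z>0]
    a=p@np.array([.626,.78,0]); b=p@H; h=p[:,2]
    for lo,hi in((.0,.05),(-.03,0),(-.06,-.03),(-.09,-.06),(-.13,-.09),(-.18,-.15),(-.22,-.18)):
        k=(h>lo)&(h<hi)&(abs(a)<.042)&(b>-.015)&(b<.09)
        if k.sum(): print(nme,lo,hi,k.sum(),'along rail',np.percentile(a[k],[5,50,95]).round(3),'out',np.percentile(b[k],[5,50,95]).round(3))
E
```

```text
wrist -0.06 -0.03 393 along rail [-0.015 -0.006  0.003] out [0.024 0.028 0.031]
wrist -0.09 -0.06 397 along rail [-0.008  0.001  0.01 ] out [0.03  0.033 0.036]
wrist -0.13 -0.09 379 along rail [0.001 0.009 0.025] out [0.036 0.04  0.043]
wrist -0.18 -0.15 172 along rail [0.007 0.019 0.039] out [0.046 0.049 0.053]
wrist -0.22 -0.18 100 along rail [0.021 0.03  0.038] out [0.051 0.054 0.056]
top 0.0 0.05 124 along rail [-0.037  0.001  0.035] out [0.003 0.013 0.042]
top -0.03 0 44 along rail [-0.036 -0.02   0.018] out [0.006 0.021 0.025]
top -0.06 -0.03 15 along rail [-0.015 -0.001  0.004] out [0.024 0.028 0.032]
top -0.09 -0.06 27 along rail [-0.006  0.004  0.012] out [0.029 0.034 0.038]
top -0.13 -0.09 33 along rail [0.001 0.012 0.027] out [0.032 0.04  0.045]
top -0.18 -0.15 16 along rail [0.008 0.017 0.04 ] out [0.047 0.05  0.054]
top -0.22 -0.18 13 along rail [0.019 0.028 0.039] out [0.052 0.055 0.057]
side 0.0 0.05 92 along rail [-0.031  0.006  0.033] out [0.007 0.017 0.049]
side -0.03 0 64 along rail [-0.039 -0.007  0.027] out [0.008 0.019 0.025]
side -0.06 -0.03 38 along rail [-0.018 -0.004  0.005] out [0.02  0.026 0.03 ]
side -0.09 -0.06 40 along rail [-0.006  0.004  0.012] out [0.025 0.032 0.038]
side -0.13 -0.09 47 along rail [0.004 0.013 0.027] out [0.032 0.038 0.045]
side -0.18 -0.15 24 along rail [0.01  0.019 0.04 ] out [0.045 0.049 0.053]
side -0.22 -0.18 24 along rail [0.022 0.032 0.04 ] out [0.051 0.053 0.059]
```

```bash
python3 -c "
from rig import bot
print(bot.finish_job())"
```

```text
the job is handed in; nothing more can be done
None
```

I laid both loose spatulas in the tray, hung the right-hand tongs on the free peg, and handed the job in at about 35 s of the 72 s allowed. The hand-in gives no verdict, so the checks below are mine.

- **Spatulas:** in the last top view they lie parallel to the laid one, all three at 26° to within half a degree. They are about 50 mm apart, with their blades pointing the same way as the laid spatula's. The laid spatula shows no movement beyond about 1 mm. I set both down at floor height before opening the fingers.
- **Tongs:** the left ring is on the peg, near its root. From depth readings in all three cameras, the ring centre is an estimated 11 mm off the peg axis (limit 18 mm). The tongs lean about 0.28 rad from vertical (limit 0.6 rad). Two side views showed no change beyond image noise.
- **Deviation:** wrist joint 5 reached its limit (-0.16), so I could not hold the tongs as upright as planned. I released them at a steeper tilt with the ring already resting on the peg, and they swung down into place.
- **Not checked:** the final picture went past the 12-view limit, so I did not see the end state. I relied on the numbers above. I did not re-measure the beaker, petri dish, vial, flask, stopper or weighing boat. The moves were planned clear of them, and no unexpected contact forces appeared in the readings.

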